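Press a road-wheel bush home with a bar clamp

TASK

The road wheel in the jig has its brass flanged bush only started in the bore. Pump the bar clamp's trigger until the moving jaw has pressed the bush fully home, flange flat on the hub, and stop squeezing when it goes solid: the soft brass flange is spoiled above about 90 N of jaw load. Then press the release tab, gently, so that the jaw runs right back, leaving the wheel standing in its nest; work the clamp only by its grip, trigger and tab, never pushing the jaw, bush or wheel by hand, and leave everything else on the bench alone.

Things in the scene. Friction and masses are not known exactly. Their poses are not given: they have to be found in the camera images.
- press_jig: Plywood board 236 x 320 x 12 mm, fixed, with a black one-handed bar clamp bolted on its side. Origin: board underside, under the bar. z up; y along the bar, clamp body to moving jaw; x from pistol grip across the bar to the jaws. 'Jig' offsets below are (x, y, z) mm here. Clamp mid-plane: z 50. Clamp housing x -22 to 44, y -62 to 22; its cover over the bar (y -63 to -5) tops at z 69.
- grip_back (a point): Point on the flat back (-y) face of the fixed pistol grip, jig (-62, -34, 50): one finger bears here. The grip is 92 x 18 x 28 mm: jig x -112 to -20, y -34 to -16, z 36 to 64. Around it and the trigger is free space down to the board (z 12), but for a packer under the grip at x -36 to -18.
- trigger_face (a point): Point on the trigger's front (+y) face, at rest about jig (-55, 21, 50); the other finger pulls here. Grey blade 72 x 8 x 26 mm (z 37 to 63) along the grip. Width over grip and trigger here: 55 mm at rest (58 at x -70), 28 mm squeezed. Its spring takes 3 N at rest, 7 N squeezed; pressing the bush adds 6 N. Jaw load = 2.5 x (finger force - spring) - 7 N: 16 to 24 N of finger does it.
- trigger (a joint): Trigger angle, rad, about an upright pin at jig (42, -20): 0 out, 0.27 squeezed against its own stop; springs back when let out. Each full squeeze and full let-out walks the jaw one 8 mm tooth; a squeeze short of 0.23 or a let-out short of 0.03 may gain nothing. When the bush bottoms the trigger goes solid short of 0.22 (width over 33 mm) and only the force rises; if it still closes fully, go on. Squeeze steadily, not in a snatch.
- clamp_bar (a joint): Travel in m of the ribbed steel bar and moving jaw: 0 = jaw run right back (open), growing towards the fixed jaw; starts at 0.012 to 0.029, bush home at about 0.046. A ratchet holds it; an inner return spring (6 N) runs it back to 0 in about 0.6 s while the release tab is held down.
- moving_jaw: Black moving jaw with a round 28 mm rubber pad, on the bar's end, reaching over to the wheel's axis. Pad face at jig (62, 111 - bar travel in mm, 50). Its origin is the jig's, shifted by the bar travel along -y. Not to be pushed by hand.
- wheel: Road wheel, 72 mm diameter, 30 mm thick, aluminium with black rubber tyre, about 0.3 kg, loose, on edge in a wooden V nest between the jaws, axle along jig y. Origin at its centre, about jig (62, 50, 50); y along the axle to the moving jaw, hub face at y 15 mm. It starts 2 to 8 mm clear of the fixed jaw's pad (face at jig y 30); the clamp pushes it back onto that. Not to be pushed by hand.
- bush: Brass flanged bush in the wheel's bore: flange 26 mm diameter, 5 mm thick, facing the moving jaw. Origin at the middle of the flange's inner face, axes as the wheel's: its wheel-frame y is 15 mm when home, flange flat on the hub, and 20 to 23 mm at the start. Tight fit: takes about 9 N to move and stays where pressed. Jaw load above 90 N spoils it.
- release_tab: Steel release tab on top of the clamp, a plate 20 x 27 x 4 mm with a raised thumb pad, on a rocker that lifts the ratchet pawls. Origin on its hinge pin, about jig (0, -5, 63).
- tab_press (a point): Middle of the raised, ribbed thumb pad (20 x 10 mm, 6 mm proud) at the release tab's end, about jig (0, 24, 80): press here straight down. It lets the bar go after 5 to 6 mm, meets its stop at 7 to 8 mm and takes 4 N at first, 12 N at the end; over 40 N bends it. Trigger fully out first. Hold it down until the jaw has run back (1 to 1.5 s), then let it spring up. 
- washer: Bystander: steel washer lying on the jig board.
- spare_bush: Bystander: spare brass bush standing on its flange on the jig board.
- done_wheel: Bystander: finished road wheel lying flat on the bench.
- packing_block: Bystander: wooden block, 140 x 65 x 60 mm.
- level: Bystander: orange spirit level, 230 mm.
- mallet: Bystander: hammer lying on the bench.
- track_links: Bystander: three joined steel track links.

How it is judged:
On the way, in this order (a step that is already met when the one before it is completed fails the run):
1. the bush is pressed home: its flange within 1 mm of the hub face, with the jaw walked up to it (y of bush in the frame of wheel below 0.016 m and value of joint clamp_bar above 0.035 m), for 0.2 s.
2. the release tab has let the jaw run right back (bar travel under 5 mm) (value of joint clamp_bar below 0.005 m), for 0.2 s.
At the end, for the whole second after the job is handed in: The bush flange is within 1 mm of flat on the hub, the moving jaw has run right back (bar travel under 5 mm), and the wheel stands at rest in its V nest (axle within 0.12 rad of the bar, centre within 4 mm of the clamp mid-plane, jig y under 60 mm) (y of bush in the frame of wheel below 0.016 m and value of joint clamp_bar below 0.005 m and z of wheel in the frame of press_jig between 0.046 and 0.054 m and angle between the y axis of wheel and the y axis of press_jig, either way round below 0.12 rad and y of wheel in the frame of press_jig below 0.06 m and linear speed of wheel below 0.02 m/s); the robot touches nothing.
It fails at once if the jaw loads the bush with more than 90 N (contact force between moving_jaw and bush above 90 N).
It fails at once if the release tab is pressed with more than 40 N (contact force between any of the fingers, the arm and release_tab above 40 N).
It fails at once if the robot pushes the moving jaw, the bush or the wheel itself (contact force between any of the fingers, the arm and moving_jaw above 2 N or contact force between any of the fingers, the arm and bush above 2 N or contact force between any of the fingers, the arm and wheel above 2 N).
It fails at once if a bystander is moved by more than 20 mm (distance of any of done_wheel, packing_block, level, mallet, track_links, washer, spare_bush from where it was at the start of the episode above 0.02 m).
It also fails if it takes over 59 s, if anything falls off the work surface, if the arm or the gripper's body presses on something with over 40 N, if the wrist force passes 120 N, or if a joint passes its speed limit or range.

ROBOT

A 6-joint arm with a two-finger parallel gripper is mounted at the origin on the work surface. World frame = base frame: x ahead of the robot, y to its left, z up, the work surface at z = 0. Lengths are in m, angles in rad, forces in N, time in s.
With the tool pointing down it reaches from about 0.3 to 0.75 m from the base axis. Payload 8.5 kg.
Tool frame: the origin (TCP) lies where the fingers leave the gripper's body, on its centre line; the fingertips stand 64 mm ahead of it and the grasp point (between the pads) lies 45 mm ahead of it; z points along the fingers, y is the direction in which the jaws open and shut (so a half turn about z gives the same grasp; the last joint's range is limited). The gripper opens to 88 mm and grips with 3 to 60 N. Pads are 18 mm wide; open, the fingers measure 123 mm over their backs; the gripper's body (75 mm by 187 mm) begins 45 mm behind the grasp point.
Start: joints at [-1.374, 0.381, 1.297, -0, 1.464, -0.215], TCP at [0.22, -0.504, 0.303] pointing down, gripper open.
Joint ranges: [-3.11, 3.11], [-0.89, 2.33], [0.22, 2.48], [-1.42, 4.56], [0.17, 2.85], [-2.88, 2.88]. Speed limits (rad/s): [2.39, 2.39, 3.14, 3.14, 3.14, 3.14].

INTERFACE

Orientations are given as a unit quaternion [x, y, z, w].
In Python, from rig import * gives the robot as it stands.
- The arm moves only by the tool jog_arm, never from a script. Its argument "series" is a list of rows, each a list of 6 numbers: the shift along the tool's x, y, z in mm, then the turn, a rotation vector about the tool's x, y, z in degrees. A call has 1 to 20 rows; each row shifts and turns the commanded pose from where the row before left it, along the tool's axes as they then stand; what a row does not reach is not made up. A row lasts 1/12 s, in which the tool goes at most 41.7 mm and 7.16 degrees, less where a joint would pass 70% of its speed; a pose out of reach is approached as far as the arm can. A call with a gripper value outside its range is refused whole. "grip" is the finger opening in mm, from 0 to 88.1, set as the call begins (left out, the last holds). The fingers move at their own pace and stop on an object; "grip_force" is the grip in N (left out, the last holds). Time passes only in rows, so rows that do not move let the fingers close. It gives the time, the measured TCP pose, the force and the opening at its end, in the units of the state.
- observe(): the state, without advancing time (a new reading comes with each control period).
- camera(name): name is "scene" or "top" or "wrist"; returns (picture, depth): 384x512x3 uint8, red, green, blue; 384x512 float32, m along the optical axis (not along the pixel's ray), 0 where there is no reading.
- calibration(name): a dict with "intrinsics" (3x3 intrinsics, pixels), "pose" (4x4, takes a point from camera to world coordinates). Camera axes: x right, y down, z forward; pixel columns grow to the right and rows downward; lengths in m; the calibration is good to about 2 mm. The wrist camera is an equidistant fisheye: a pixel r from the principal point sees the ray r / f radians off the axis. A picture is of the moment at which its call begins: read the wrist's pose just before it. calibration takes no time and is no camera call; for the wrist camera it gives the pose at the moment of the call.
- job_done(): hands the job in, once; it reports no verdict.
Trained networks look in the newest picture that a camera, given by its name, has taken for a name from the list of things; names that differ only in an ending like _2 or _b are one class to them, and where a whole thing is asked for, a point or a joint stands for the part that bears it (a point fixed in the world has none). Each returns a list of dicts, best first, with "p" (0 to 1); they miss things now and then, are a little off and sometimes report something else, mostly with a low value. They report only what shows in the picture. A call takes as long as a camera call.
- cut_out(label, camera): "mask" (384x512 bool, what is visible of it) and "at" ([row, column] in pixels, amid what is visible of it).
The state is a dict: "clock": time; "qpos": joint angles; "qd": joint speeds; "tau": joint torques, N m; "tcp_pos": TCP position; "ee_rot": TCP orientation; "force": force on the tool from outside, world axes, zero at the start; "moment": the same for the moment, N m; "width": finger opening in m.
Only numpy, scipy, OpenCV 4.12 (cv2) and the standard library are available. Lean on these libraries where they do the work, as an engineer would, in place of code of your own. Each camera call takes 0.05 s, during which the arm holds its last target.

## Working session

There is one attempt and no reset: what is moved stays moved. The work goes in short steps, Python scripts to look and compute and a tool call to move; the robot and the scene stay as the last step left them, time stands still between calls to the robot, and variables do not carry over. Pictures are saved under pics/ and viewed, and the job is handed in when it is done.

Besides the shell and the picture viewer there is one more tool, called after "Request:" by a JSON object that holds its "name" and its "arguments", one argument or row to a line. jog_arm: Moves the arm, as the interface text tells. Its arguments: {"type":"object","properties":{"series":{"type":"array","items":{"type":"array","items":{"type":"number"}}},"grip":{"type":"number"},"grip_force":{"type":"number"}},"required":["series"]}

```bash
mkdir -p pics; ls; python3 - <<'E'
from rig import *
import cv2,numpy as np
s=observe();print(s)
for n in("scene","top"):
    p,d=camera(n);cv2.imwrite(f"pics/{n}0.png",p[:,:,::-1]);np.savez(f"pics/{n}0.npz",p=p,d=d);print(n,calibration(n))
    for l in("press_jig","grip_back","trigger_face","release_tab","tab_press","wheel","bush","moving_jaw"):
        r=cut_out(l,n);print(l,[(round(x['p'],2),x['at'],int(x['mask'].sum())) for x in r[:2]])
E
```

```text
pics
{'clock': 0.0, 'qpos': array([-1.37430727e+00,  3.81174179e-01,  1.29824616e+00,  2.37984215e-06,
        1.46361182e+00, -2.15288457e-01]), 'qd': array([-0.00099373, -0.00231205, -0.00090145, -0.0002576 ,  0.00108622,
       -0.0001363 ]), 'tau': array([ 4.33710857e-04, -4.37927163e+01, -2.24556541e+01,  7.14298175e-02,
        3.51850013e-02, -9.34129275e-05]), 'tcp_pos': array([ 0.22009703, -0.503831  ,  0.30215435]), 'ee_rot': array([ 9.78879449e-01,  2.04437047e-01,  7.94832051e-06, -7.19711004e-04]), 'force': array([-0.10447859,  0.28002129,  0.27200542]), 'moment': array([ 0.02020779, -0.04160233,  0.02191824]), 'width': 0.08787763902389256}
scene {'intrinsics': array([[381.73180703,   0.        , 258.83842587],
       [  0.        , 381.73180703, 189.13437216],
       [  0.        ,   0.        ,   1.        ]]), 'pose': array([[-0.86568415,  0.30272585, -0.39868283,  0.93700891],
       [ 0.50037569,  0.54662113, -0.67143838,  0.81267386],
       [ 0.01466671, -0.78074477, -0.62467791,  0.82152384],
       [ 0.        ,  0.        ,  0.        ,  1.        ]])}
press_ji
[... 497 characters left out ...]
0.        ,   0.        ,   1.        ]]), 'pose': array([[-0.01759752, -0.9894462 ,  0.14382815,  0.30655193],
       [-0.99984353,  0.01715541, -0.0043136 ,  0.00127272],
       [ 0.00180064, -0.14388155, -0.98959328,  1.22576538],
       [ 0.        ,  0.        ,  0.        ,  1.        ]])}
press_jig [(0.68, [163.7, 276.6], 5685)]
grip_back [(0.95, [165.3, 279.0], 5764)]
trigger_face [(0.43, [172.8, 269.6], 63), (0.27, [144.1, 256.4], 364)]
release_tab [(0.49, [157.2, 280.1], 80), (0.35, [212.1, 103.5], 930)]
tab_press [(0.56, [156.0, 281.2], 48)]
wheel [(0.5, [136.5, 274.8], 193), (0.3, [145.0, 260.0], 509)]
bush []
moving_jaw [(0.75, [166.5, 278.6], 5583), (0.63, [139.9, 259.2], 372)]
```

```bash
python3 - <<'E'
import cv2
for n,(r0,r1,c0,c1) in {"scene":(120,300,100,340),"top":(90,270,180,380)}.items():
    p=cv2.imread(f"pics/{n}0.png")[r0:r1,c0:c1]
    cv2.imwrite(f"pics/{n}0c.png",cv2.resize(p,None,fx=3.2,fy=3.2,interpolation=cv2.INTER_CUBIC))
E
```

```text
(no output)
```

View pics/top0.png

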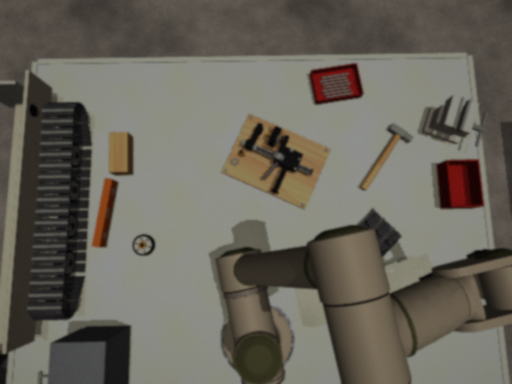

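```bash
sleep 1
```

```text
(no output)
```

View pics/top0c.png

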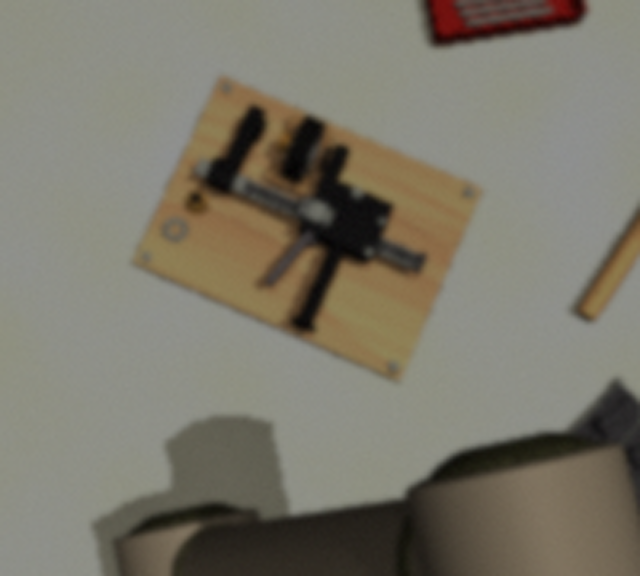

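View pics/scene0c.png

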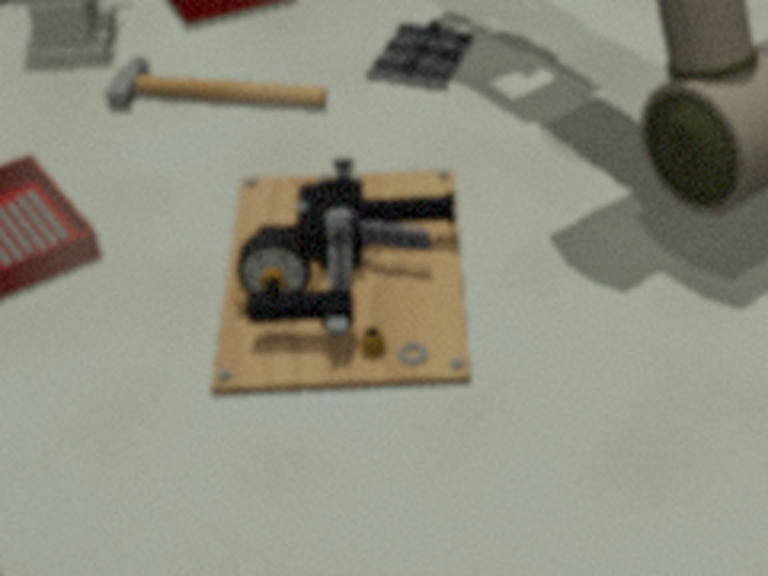

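View pics/scene0.png

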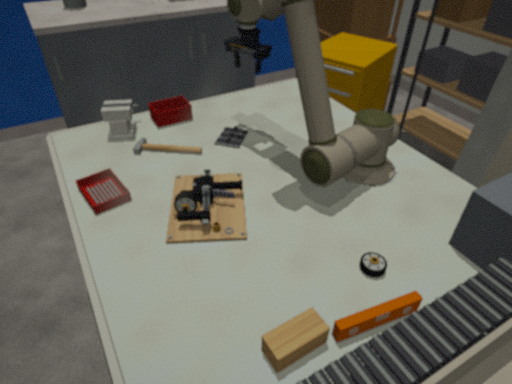

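The top view shows the jig at about (276,160), with the jaw end to the upper left and the grip and trigger towards the robot. Next I fit the board's pose from the depth.

```bash
cat > h.py <<'E'
import numpy as np,cv2
from rig import *
from scipy.spatial.transform import Rotation as R
def cloud(n,d):
    c=calibration(n);K=c["intrinsics"];T=c["pose"]
    v,u=np.mgrid[:384,:512]
    x=(u-K[0,2])/K[0,0];y=(v-K[1,2])/K[1,1]
    P=np.stack([x*d,y*d,d],-1)
    W=P@T[:3,:3].T+T[:3,3]; W[d==0]=np.nan
    return W
E
python3 - <<'E'
from h import *
for n in("top","scene"):
    z=np.load(f"pics/{n}0.npz");p=z["p"];W=cloud(n,z["d"])
    hsv=cv2.cvtColor(p,cv2.COLOR_RGB2HSV)
    box=np.zeros((384,512),bool)
    if n=="top": box[110:212,215:335]=1
    else: box[165:245,160:250]=1
    m=(hsv[...,1]>70)&(hsv[...,0]>8)&(hsv[...,0]<28)&box&(hsv[...,2]>90)
    m=cv2.morphologyEx(m.astype(np.uint8),cv2.MORPH_OPEN,np.ones((2,2)))>0
    print(n,m.sum(),np.nanmedian(W[m],0))
    # project pixels on plane z=0.012
    c=calibration(n);K=c["intrinsics"];T=c["pose"]
    v,u=np.nonzero(m);r=np.stack([(u-K[0,2])/K[0,0],(v-K[1,2])/K[1,1],np.ones(len(u))],-1)@T[:3,:3].T
    P=T[:3,3]+r*((0.012-T[2,3])/r[:,2])[:,None]
    rc=cv2.minAreaRect((P[:,:2]*1000).astype(np.float32));print(rc,cv2.boxPoints(rc))
    Wb=W[box];
    print("base z",np.nanmedian(W[box&~m][:,2]), np.nanmax(Wb[:,2]))
E
```

```text
top 4022 [ 0.57603024 -0.07504156  0.01151912]
((592.9971923828125, -79.33103942871094), (317.33056640625, 234.16506958007812), 64.61952209472656) [[ 419.20703  -172.49739 ]
 [ 630.77075  -272.86694 ]
 [ 766.78735    13.835312]
 [ 555.22363   114.204865]]
base z 0.00036765962916796013 0.08790445957863735
scene 2954 [ 0.61276402 -0.00279413  0.01132506]
((603.4647216796875, -65.2305908203125), (321.7464904785156, 231.21966552734375), 64.52281188964844) [[ 429.89728  -160.73021 ]
 [ 638.6324   -260.18976 ]
 [ 777.03217    30.269028]
 [ 568.29706   129.72858 ]]
base z 0.003699062095961325 0.08853120452865682
```

Request:
{"name": "jog_arm", "arguments": {
  "series": [
    [30, -15, 0, 0, 0, 0],
    [30, -15, 0, 0, 0, 0],
    [30, -15, 0, 0, 0, 0],
    [30, -15, 0, 0, 0, 0],
    [30, -15, 0, 0, 0, 0],
    [30, -15, 0, 0, 0, 0],
    [30, -15, 0, 0, 0, 0],
    [30, -15, 0, 0, 0, 0],
    [30, -15, 0, 0, 0, 0],
    [30, -15, 0, 0, 0, 0],
    [30, -15, 0, 0, 0, 0],
    [30, -15, 0, 0, 0, 0],
    [30, -15, 0, 0, 0, 0],
    [30, -15, 0, 0, 0, 0],
    [30, -15, 0, 0, 0, 0],
    [30, -15, 0, 0, 0, 0]
  ]
}}

```text
clock: 2.23
tcp_pos: [0.5648, -0.0904, 0.3028]
ee_rot: [0.979, 0.205, 0.0, 0.0]
force: [0.6, -1.0, 0.0]
width: 0.0881
```

Request:
{"name": "jog_arm", "arguments": {
  "series": [
    [0, 0, 0, 0, 0, 7],
    [0, 0, 0, 0, 0, 7],
    [0, 0, 0, 0, 0, 7],
    [0, 0, 0, 0, 0, 7],
    [0, 0, 0, 0, 0, 7],
    [0, 0, 0, 0, 0, 7],
    [0, 0, 0, 0, 0, 7],
    [0, 0, 0, 0, 0, 0],
    [0, 0, 0, 0, 0, 0]
  ]
}}

```text
clock: 2.98
tcp_pos: [0.5639, -0.0919, 0.3027]
ee_rot: [0.976, -0.218, -0.0, -0.0]
force: [-0.6, -0.7, -0.1]
width: 0.0882
```

```bash
python3 - <<'E'
from h import *
s=observe();print(s["clock"],s["tcp_pos"],s["ee_rot"],s["qpos"],s["force"])
c=calibration("wrist");p,d=camera("wrist");cv2.imwrite("pics/w1.png",p[:,:,::-1]);np.savez("pics/w1.npz",p=p,d=d,T=c["pose"],K=c["intrinsics"])
print(c)
T=np.eye(4);T[:3,:3]=R.from_quat(s["ee_rot"]).as_matrix();T[:3,3]=s["tcp_pos"];print(np.linalg.inv(T)@c["pose"])
E
```

```text
2.9833 [ 0.56394365 -0.09194493  0.30274143] [ 9.75927351e-01 -2.18095862e-01 -1.94525238e-05 -5.03620151e-06] [-3.68735172e-01  4.18460901e-01  1.23625256e+00  4.20526524e-06
  1.48691916e+00  1.64178668e+00] [-0.62295265 -0.68467361 -0.12772216]
{'intrinsics': array([[297.31863964,   0.        , 255.25614188],
       [  0.        , 297.31863964, 184.82357751],
       [  0.        ,   0.        ,   1.        ]]), 'pose': array([[-4.25594852e-01, -8.66471019e-01, -2.60954011e-01,
         6.32129984e-01],
       [-9.04913716e-01,  4.07375968e-01,  1.23190860e-01,
        -1.23323291e-01],
       [-4.34916984e-04,  2.88570259e-01, -9.57458624e-01,
         3.84444102e-01],
       [ 0.00000000e+00,  0.00000000e+00,  0.00000000e+00,
         1.00000000e+00]])}
[[ 1.06705733e-04 -9.57470285e-01 -2.88531873e-01  7.50538754e-02]
 [ 9.99999900e-01  2.27265689e-04 -3.84340282e-04 -6.33166026e-04]
 [ 4.33567795e-04 -2.88531803e-01  9.57470214e-01 -8.17056875e-02]
 [ 0.00000000e+00  0.00000000e+00  0.00000000e+00  1.00000000e+00]]
```

View pics/w1.png

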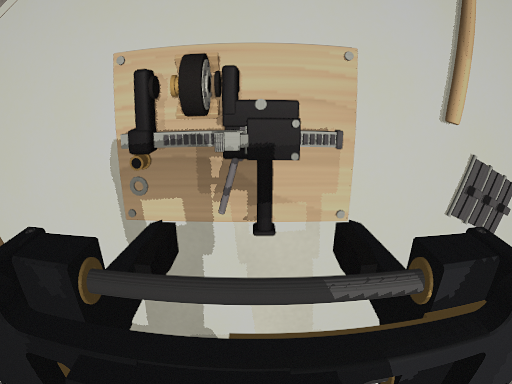

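The wrist view shows the whole clamp. The grip is at columns 257-272, rows 155-235, the trigger at (230,185), the tab at (232,138) and the bar at row 138. I rectify it into jig axes using the depth.

```bash
cat >> h.py <<'E'
def wcloud(d,K,T):
    v,u=np.mgrid[:384,:512]
    a=(u-K[0,2])/K[0,0];b=(v-K[1,2])/K[1,1];th=np.hypot(a,b)+1e-12
    t=np.tan(th)/th
    P=np.stack([a*t*d,b*t*d,d],-1);W=P@T[:3,:3].T+T[:3,3];W[(d==0)|(th>1.3)]=np.nan
    return W
def ring(P,M):pass
E
python3 - <<'E'
from h import *
z=np.load("pics/w1.npz");W=wcloud(z["d"],z["K"],z["T"]);p=z["p"]
# board plane
hsv=cv2.cvtColor(p,cv2.COLOR_RGB2HSV)
m=(hsv[...,1]>60)&(hsv[...,0]>8)&(hsv[...,0]<28)&(W[...,2]>0.004)&(W[...,2]<0.02)
m[225:]=0
B=W[m];print(m.sum(),np.median(B,0))
rc=cv2.minAreaRect((B[:,:2]*1000).astype(np.float32));print(rc)
# noise-robust yaw search by extents; use bar: points z in .045-.06
ang=None
best=[]
for a in np.radians(np.arange(-28,-22,0.1)):
    ex=np.array([np.cos(a),np.sin(a)]);ey=np.array([-ex[1],ex[0]])
    q=B[:,:2]@np.stack([ex,ey],1)
    e=np.percentile(q,[0.2,99.8],axis=0);best.append(((e[1]-e[0]).prod(),np.degrees(a),e))
b=min(best,key=lambda t:t[0]);print(b)
a=np.radians(b[1]);ex=np.array([np.cos(a),np.sin(a)]);ey=np.array([-ex[1],ex[0]])
c=b[2].mean(0);O=c[0]*ex+c[1]*ey;print("board centre",O)
# ortho map about board centre, 2px/mm
V=np.isfinite(W).all(-1);V[240:]=0
X=((W[...,:2]-O)@np.stack([ex,ey],1))*1000
im=np.zeros((520,700,3),np.uint8);hz=np.full((520,700),-1.)
for (x,y),zz,col in sorted(zip(X[V],W[...,2][V],p[V]),key=lambda t:t[1]):
    r,cc=int(260-2*x),int(350-2*y)
    if 1<=r<519 and 1<=cc<699: im[r-1:r+2,cc-1:cc+2]=col;hz[r-1:r+2,cc-1:cc+2]=zz
for k in range(-150,151,50):
    cv2.line(im,(350-2*k,0),(350-2*k,519),(255,0,0),1); cv2.line(im,(0,260-2*k),(699,260-2*k),(0,0,255),1)
cv2.imwrite("pics/w1o.png",im[:,:,::-1])
h=np.clip((hz-0)/0.1*255,0,255).astype(np.uint8);cv2.imwrite("pics/w1h.png",cv2.applyColorMap(h,cv2.COLORMAP_JET))
E
```

```text
28096 [ 0.59342189 -0.10747142  0.01177928]
((577.793212890625, -179.3125), (570.1162719726562, 295.31878662109375), 77.01145935058594)
(np.float64(0.15690541114685505), np.float64(-22.099999999999916), array([[ 0.46450263, -0.19071093],
       [ 0.77330822,  0.31739325]]))
board centre [ 0.59726407 -0.17415984]
```

View pics/w1o.png

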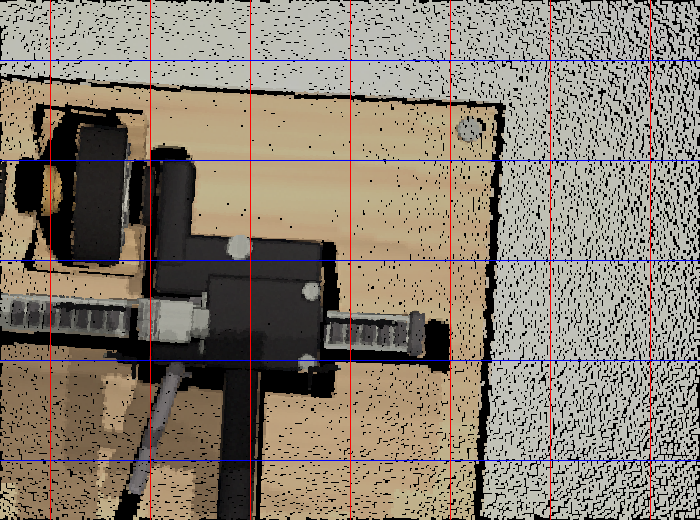

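View pics/w1h.png

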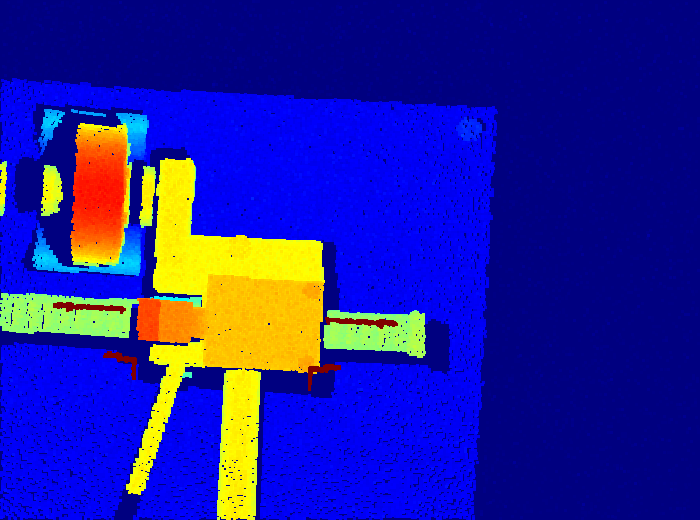

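The depth is clean. Next I fit the frame from the board edges, cover, grip and bar.

```bash
python3 - <<'E'
from h import *
z=np.load("pics/w1.npz");W=wcloud(z["d"],z["K"],z["T"])
Z=W[...,2];V=np.isfinite(Z);V[238:]=0
# board component
m=((Z>0.007)&(Z<0.016)&V).astype(np.uint8)
n,l,st,_=cv2.connectedComponentsWithStats(m);k=1+np.argmax(st[1:,4]);B=W[l==k]
rc=cv2.minAreaRect((B[:,:2]*1000).astype(np.float32));print("board",rc)
yaw=np.radians(rc[2]-90 if rc[2]>45 else rc[2])
ang=np.radians(-25.4)
def rot(a):
    ex=np.array([np.cos(a),np.sin(a)]);return np.stack([ex,[-ex[1],ex[0]]],1)
# bar yaw: barpoints
C0=np.array([0.6,-0.08])
def loc(a):return (W[...,:2]-C0)@rot(a)*1000
bm=V&(Z>0.067)&(Z<0.0705)
n,l,st,_=cv2.connectedComponentsWithStats(bm.astype(np.uint8));k=1+np.argmax(st[1:,4])
cov=W[l==k];print("cover",st[k],cv2.minAreaRect((cov[:,:2]*1000).astype(np.float32)),np.median(cov[:,2]))
for a in (-24.5,-25,-25.4,-25.8,-26):
    r=rot(np.radians(a));q=cov[:,:2]@r*1000;e=np.percentile(q,[.5,99.5],axis=0)
    # grip: z .062-.066
    print(a,(e[1]-e[0]),e.ravel())
gm=V&(Z>0.060)&(Z<0.0665)
n,l,st,ce=cv2.connectedComponentsWithStats(gm.astype(np.uint8))
for k in np.argsort(-st[1:,4])[:4]+1:
    print("comp",st[k],ce[k],cv2.minAreaRect((W[l==k][:,:2]*1000).astype(np.float32)),np.median(W[l==k][:,2]))
E
```

```text
board ((602.177734375, -76.303466796875), (321.2215270996094, 236.3192138671875), 64.76134490966797)
cover [ 240  118   61   43 2033] ((585.492431640625, -118.81246185302734), (64.42222595214844, 45.01225280761719), 63.77975845336914) 0.06823788301562356
-24.5 [44.82850905 58.43094615] [559.93095031 103.06945682 604.75945935 161.50040297]
-25 [44.63712329 58.56525523] [558.80236555 108.01502998 603.43948884 166.58028521]
-25.4 [44.61885082 58.60314915] [557.71761751 112.03392365 602.33646833 170.63707279]
-25.8 [44.5981284  58.62831508] [556.59577032 116.05998101 601.19389872 174.6882961 ]
-26 [44.55930849 58.6465055 ] [556.04454508 118.0642218  600.60385357 176.7107273 ]
comp [ 221   65   80   69 2179] [250.44837081 103.87287747] ((628.9155883789062, -128.17454528808594), (84.78667449951172, 74.37476348876953), 65.43956756591797) 0.06293477890063648
comp [ 128   69   26   85 1478] [141.03924222 114.37956698] ((677.78369140625, -1.0036582946777344), (29.55036163330078, 97.35845184326172), 60.14765930175781) 0.06293585896972342
comp [ 253  159   23   77 1106] [264.53887884 198.70433996] ((525.3482055664062, -84.67021179199219), (26.47784423828125, 93.36972045898438), 64.6988754272461) 0.06310360196892331
comp [218 148  30  66 586] [230.59897611 174.54778157] ((558.9937744140625, -60.130859375), (27.355621337890625, 80.65984344482422), 58.131595611572266) 0.062332502021569175
```

```bash
cat >> h.py <<'E'
YAW=np.radians(-25.24)
def rot(a=YAW):
    ex=np.array([np.cos(a),np.sin(a)]);return np.stack([ex,[-ex[1],ex[0]]],1)
E
python3 - <<'E'
from h import *
z=np.load("pics/w1.npz");W=wcloud(z["d"],z["K"],z["T"])
Z=W[...,2];V=np.isfinite(Z);V[238:]=0
L=np.dstack([W[...,:2]@rot()*1000,Z*1000])
def rep(n,m):
    m=m&V;q=L[m];print(n,len(q),"x",np.percentile(q[:,0],[1,50,99]).round(1),"y",np.percentile(q[:,1],[1,50,99]).round(1),"z",np.percentile(q[:,2],[1,50,99]).round(1))
x,y,zz=L[...,0],L[...,1],L[...,2]
g=np.zeros_like(V);g[160:236,250:280]=1;rep("grip",g&(zz>62)&(zz<66))
g[:]=0;g[180:230,250:280]=1;rep("grip outer",g&(zz>62)&(zz<66))
g[:]=0;g[160:220,215:248]=1;rep("trig",g&(zz>60.5)&(zz<66))
g[:]=0;g[118:162,238:302]=1;rep("cover",g&(zz>67)&(zz<71))
g[:]=0;g[125:160,300:345]=1;rep("barback",g&(zz>40)&(zz<75))
g[:]=0;g[125:160,150:205]=1;rep("barfront",g&(zz>40)&(zz<75))
g[:]=0;g[120:160,205:250]=1;rep("tab",g&(zz>71)&(zz<95));rep("tabpad",g&(zz>77)&(zz<95))
g[:]=0;g[40:125,165:225]=1;rep("wheel",g&(zz>60)&(zz<100))
g[:]=0;g[40:125,165:180]=1;rep("bush",g&(zz>50)&(zz<66))
g[:]=0;g[60:160,120:165]=1;rep("mjaw",g&(zz>60)&(zz<70))
m=((Z>0.007)&(Z<0.016)&V);g[:]=0;g[40:225,100:370]=1;rep("board",g&m)
# trigger front edge at various x
g[:]=0;g[160:220,210:250]=1
for x0 in range(440,540,10):
    t=g&V&(zz>60)&(zz<66)&(abs(x-x0)<2); gg=V&(zz>62)&(zz<66)&(abs(x-x0)<2)&(y<162)&(y>130)
    if t.sum()>3: print(x0,y[t].min().round(1),y[t].max().round(1),"grip",y[gg].min().round(1) if gg.any() else None,y[gg].max().round(1) if gg.any() else None)
E
```

```text
grip 897 x [465.1 509.5 555.1] y [136.8 147.2 158.3] z [62.1 63.4 65.3]
grip outer 548 x [472.7 503.5 533.1] y [140.3 147.1 154.7] z [62.  63.3 65. ]
trig 346 x [492.8 525.3 555.8] y [178.9 189.3 200.5] z [60.6 62.3 64.2]
cover 2088 x [558.3 580.6 602.1] y [110.9 140.  169. ] z [67.1 68.3 70.8]
barback 720 x [569.4 579.7 590.1] y [ 58.2  82.4 109.9] z [48.  52.5 67. ]
barfront 947 x [567.4 579.7 595.1] y [216.3 250.8 278.5] z [45.  52.3 61.9]
tab 559 x [569.2 579.  589.1] y [170.  186.8 200.9] z [71.2 74.4 81.7]
tabpad 192 x [569.5 579.1 589.1] y [191.2 195.8 201. ] z [77.7 80.3 82. ]
wheel 1972 x [602.7 639.6 673.5] y [191.5 220.6 250.2] z [60.3 77.8 86.3]
bush 163 x [628.9 640.  652.8] y [243.  247.8 251.8] z [51.7 59.5 63.4]
mjaw 1481 x [566.  608.6 660.2] y [272.4 286.5 304.5] z [60.2 62.9 66.1]
board 27666 x [461.5 561.5 693. ] y [ 30.6 167.6 344.5] z [ 9.9 11.8 14. ]
500 192.2 200.5 grip 140.9 153.7
510 189.6 196.5 grip 141.1 154.9
520 187.0 195.1 grip 140.1 153.8
530 184.4 192.6 grip 140.2 153.8
```

The frame fits: yaw is -25.24° and the origin is at about world (598, -90). Cover, grip, tab, trigger and bush agree within about 2 mm. I go down over the grip in two stages.

Request:
{"name": "jog_arm", "arguments": {
  "series": [
    [-4, -1.5, 18, 0, 0, 0],
    [-4, -1.5, 18, 0, 0, 0],
    [-4, -1.5, 18, 0, 0, 0],
    [-4, -1.5, 18, 0, 0, 0],
    [-4, -1.5, 18, 0, 0, 0],
    [-4, -1.5, 18, 0, 0, 0],
    [-4, -2, 18, 0, 0, 0],
    [-4, -1.5, 18, 0, 0, 0],
    [0, 0, 0, 0, 0, 0],
    [0, 0, 0, 0, 0, 0]
  ],
  "grip": 68,
  "grip_force": 20
}}

```text
clock: 3.87
tcp_pos: [0.5404, -0.0669, 0.1587]
ee_rot: [0.976, -0.219, -0.001, -0.0]
force: [1.1, -0.6, 0.3]
width: 0.0681
```

```bash
cat >> h.py <<'E'
O=np.array([579.3,173.8])
def jig(s):
    p=s["tcp_pos"]*1000;q=p[:2]@rot()-O;return np.r_[q,p[2]].round(1)
def shot(n):
    s=observe();c=calibration("wrist");p,d=camera("wrist");cv2.imwrite(f"pics/{n}.png",p[:,:,::-1]);np.savez(f"pics/{n}.npz",p=p,d=d,T=c["pose"],K=c["intrinsics"])
    print(s["clock"],"jig",jig(s),"F",(s["force"][:2]@rot()).round(1),s["force"][2].round(1),"w",s["width"]*1000)
    W=wcloud(d,c["intrinsics"],c["pose"]);return np.dstack([W[...,:2]@rot()*1000-O,W[...,2]*1000]),p
E
python3 -c "
from h import *
shot('w2')"
```

```text
3.8667 jig [-62.   -3.9 158.7] F [ 1.2 -0.1] 0.3 w 68.06346838561738
```

View pics/w2.png

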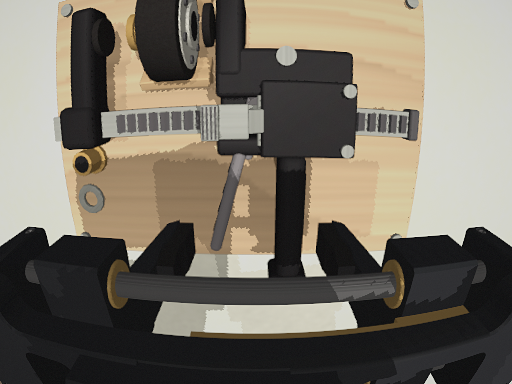

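The fingers straddle the grip (column 290) and trigger (column 225) with room either side. I lower the rest of the way.

Request:
{"name": "jog_arm", "arguments": {
  "series": [
    [0, 0, 10, 0, 0, 0],
    [0, 0, 10, 0, 0, 0],
    [0, 0, 10, 0, 0, 0],
    [0, 0, 10, 0, 0, 0],
    [0, 0, 8, 0, 0, 0],
    [0, 0, 8, 0, 0, 0],
    [0, 0, 6, 0, 0, 0],
    [0, 0, 0, 0, 0, 0]
  ]
}}

```text
clock: 4.58
tcp_pos: [0.54, -0.0668, 0.0954]
ee_rot: [0.976, -0.22, -0.001, -0.0]
force: [-0.5, -0.0, 1.0]
width: 0.0683
```

```bash
python3 -c "
from h import *
L,p=shot('w3')
"
```

```text
4.5833 jig [-62.4  -4.   95.4] F [-0.4 -0.2] 1.0 w 68.32730061687411
```

View pics/w3.png

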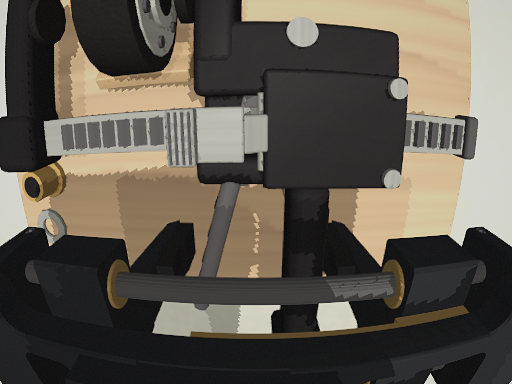

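Request:
{"name": "jog_arm", "arguments": {
  "series": [
    [0, 1, 0, 0, 0, 0],
    [0, 1, 0, 0, 0, 0],
    [0, 0, 0, 0, 0, 0]
  ],
  "grip": 57
}}

```text
clock: 4.88
tcp_pos: [0.5392, -0.0699, 0.0969]
ee_rot: [0.976, -0.22, -0.0, 0.001]
force: [-2.4, -8.0, -2.3]
width: 0.0573
```

Request:
{"name": "jog_arm", "arguments": {
  "series": [
    [0, 1, 0, 0, 0, 0],
    [0, 1, 0, 0, 0, 0],
    [0, 1, 0, 0, 0, 0]
  ],
  "grip": 50
}}

```text
clock: 5.13
tcp_pos: [0.5377, -0.073, 0.0969]
ee_rot: [0.976, -0.22, -0.0, 0.001]
force: [-2.1, -4.4, -2.8]
width: 0.05
```

```bash
python3 -c "
from h import *
shot('w4')"
```

```text
5.1333 jig [-61.8 -10.6  96.9] F [-0.  -4.8] -2.8 w 50.02946955208023
```

View pics/w4.png

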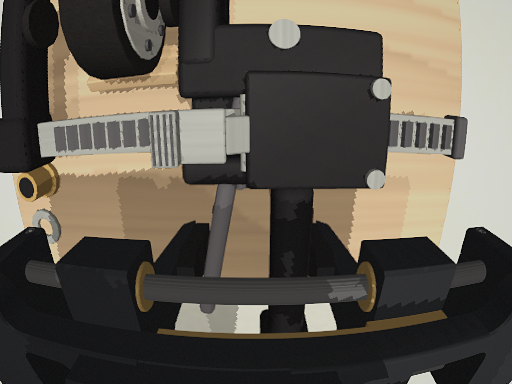

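Request:
{"name": "jog_arm", "arguments": {
  "series": [
    [0, 2, 0, 0, 0, 0],
    [0, 2, 0, 0, 0, 0],
    [0, 1, 0, 0, 0, 0]
  ],
  "grip": 43
}}

```text
clock: 5.43
tcp_pos: [0.536, -0.0764, 0.097]
ee_rot: [0.975, -0.22, 0.0, 0.0]
force: [1.4, 3.4, -2.6]
width: 0.0432
```

Request:
{"name": "jog_arm", "arguments": {
  "series": [
    [0, 1.5, 0, 0, 0, 0],
    [0, 1.5, 0, 0, 0, 0],
    [0, 1, 0, 0, 0, 0]
  ],
  "grip": 36
}}

```text
clock: 5.68
tcp_pos: [0.5345, -0.0795, 0.097]
ee_rot: [0.976, -0.22, 0.0, -0.0]
force: [1.0, 5.1, -0.8]
width: 0.0361
```

Request:
{"name": "jog_arm", "arguments": {
  "series": [
    [0, 1.5, 0, 0, 0, 0],
    [0, 1.5, 0, 0, 0, 0],
    [0, 1, 0, 0, 0, 0],
    [0, 0, 0, 0, 0, 0],
    [0, 0, 0, 0, 0, 0]
  ],
  "grip": 27
}}

```text
clock: 6.1
tcp_pos: [0.5327, -0.0832, 0.097]
ee_rot: [0.976, -0.22, 0.0, 0.0]
force: [-2.0, -2.7, 2.9]
width: 0.0276
```

```bash
python3 -c "
from h import *
shot('w5')"
```

```text
6.1 jig [-62.  -21.9  97. ] F [-0.6 -3.3] 2.9 w 27.638584318083897
```

View pics/w5.png

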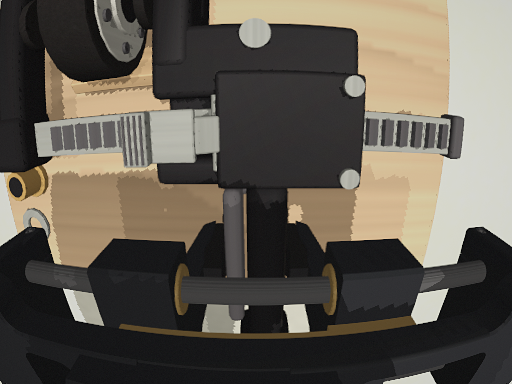

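```bash
cat >> h.py <<'E'
def rear(L):
    m=np.isfinite(L[...,2])&(abs(L[...,0])<9)&(L[...,2]>46)&(L[...,2]<66)&(L[...,1]<-70)&(L[...,1]>-200)
    return np.percentile(L[m][:,1],[1,3]).round(1)
def load(n):
    z=np.load(f"pics/{n}.npz");W=wcloud(z["d"],z["K"],z["T"]);return np.dstack([W[...,:2]@rot()*1000-O,W[...,2]*1000])
E
python3 -c "
from h import *
for n in ('w1','w2','w3','w4','w5'):print(n,rear(load(n)))"
```

```text
w1 [-115.6 -114.4]
w2 [-115.2 -114. ]
w3 [-115.2 -113.8]
w4 [-116.  -114.5]
w5 [-124.2 -122.8]
```

Request:
{"name": "jog_arm", "arguments": {
  "series": [
    [0, -2, 0, 0, 0, 0],
    [0, -2, 0, 0, 0, 0],
    [0, -2, 0, 0, 0, 0],
    [0, -2, 0, 0, 0, 0],
    [0, -2, 0, 0, 0, 0],
    [0, -2, 0, 0, 0, 0],
    [0, -2, 0, 0, 0, 0],
    [0, -2, 0, 0, 0, 0],
    [0, 0, 0, 0, 0, 0]
  ],
  "grip": 64
}}

```text
clock: 6.9
tcp_pos: [0.5392, -0.0683, 0.0965]
ee_rot: [0.976, -0.22, -0.001, 0.0]
force: [0.6, -0.3, -0.8]
width: 0.064
```

```bash
python3 -c "
from h import *
L,p=shot('w6');print(rear(L))"
```

```text
6.9 jig [-62.4  -5.7  96.5] F [ 0.7 -0. ] -0.8 w 63.991920613276825
[-123.  -121.4]
```

View pics/w6.png

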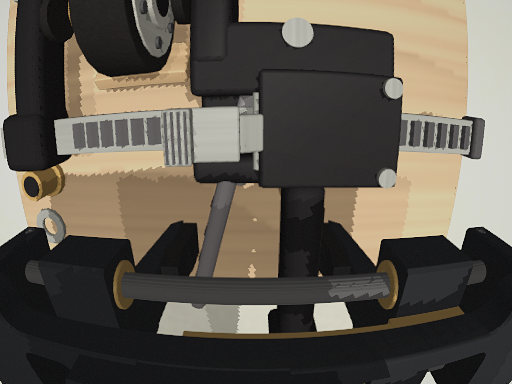

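One full squeeze walked the jaw one tooth, about 8 mm. The ratchet held and the trigger came fully out. Second stroke.

Request:
{"name": "jog_arm", "arguments": {
  "series": [
    [0, 1, 0, 0, 0, 0],
    [0, 2, 0, 0, 0, 0],
    [0, 1, 0, 0, 0, 0],
    [0, 1, 0, 0, 0, 0]
  ],
  "grip": 50
}}

```text
clock: 7.28
tcp_pos: [0.5371, -0.0731, 0.0966]
ee_rot: [0.975, -0.22, -0.0, -0.0]
force: [1.0, 8.4, -1.1]
width: 0.0503
```

Request:
{"name": "jog_arm", "arguments": {
  "series": [
    [0, 1.5, 0, 0, 0, 0],
    [0, 1, 0, 0, 0, 0],
    [0, 1, 0, 0, 0, 0]
  ],
  "grip": 43
}}

```text
clock: 7.53
tcp_pos: [0.5356, -0.0762, 0.0966]
ee_rot: [0.975, -0.22, -0.0, -0.0]
force: [0.6, 6.6, 0.6]
width: 0.0431
```

Request:
{"name": "jog_arm", "arguments": {
  "series": [
    [0, 1.5, 0, 0, 0, 0],
    [0, 1, 0, 0, 0, 0],
    [0, 1, 0, 0, 0, 0]
  ],
  "grip": 36
}}

```text
clock: 7.78
tcp_pos: [0.5341, -0.0794, 0.0966]
ee_rot: [0.975, -0.22, -0.0, -0.0]
force: [0.4, 7.8, 0.3]
width: 0.0361
```

Request:
{"name": "jog_arm", "arguments": {
  "series": [
    [0, 1.5, 0, 0, 0, 0],
    [0, 1.5, 0, 0, 0, 0],
    [0, 1, 0, 0, 0, 0],
    [0, 0, 0, 0, 0, 0],
    [0, 0, 0, 0, 0, 0]
  ],
  "grip": 27
}}

```text
clock: 8.2
tcp_pos: [0.5323, -0.0831, 0.0966]
ee_rot: [0.976, -0.22, -0.001, 0.0]
force: [-6.0, -0.5, 0.2]
width: 0.0277
```

Request:
{"name": "jog_arm", "arguments": {
  "series": [
    [0, -2, 0, 0, 0, 0],
    [0, -2, 0, 0, 0, 0],
    [0, -2, 0, 0, 0, 0],
    [0, -2, 0, 0, 0, 0],
    [0, -2, 0, 0, 0, 0],
    [0, -2, 0, 0, 0, 0],
    [0, -2, 0, 0, 0, 0],
    [0, -2, 0, 0, 0, 0],
    [0, 0, 0, 0, 0, 0]
  ],
  "grip": 64
}}

```text
clock: 8.95
tcp_pos: [0.5393, -0.0684, 0.0966]
ee_rot: [0.976, -0.22, -0.0, 0.0]
force: [0.3, -0.3, -0.9]
width: 0.0635
```

```bash
python3 -c "
from h import *
L,p=shot('w7');print(rear(L))"
```

```text
8.95 jig [-62.3  -5.7  96.6] F [ 0.4 -0.1] -0.9 w 63.45500546419085
[-130.6 -128.9]
```

View pics/w7.png

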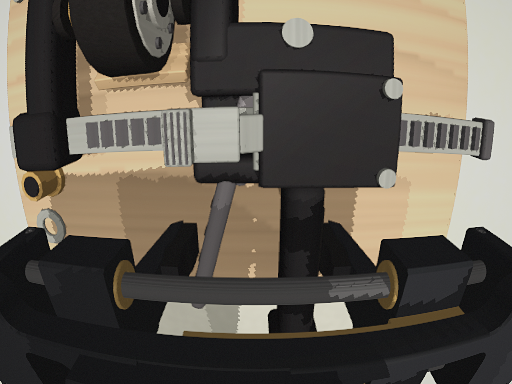

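Another 8 mm gained. Third stroke, watching the final width.

Request:
{"name": "jog_arm", "arguments": {
  "series": [
    [0, 1, 0, 0, 0, 0],
    [0, 2, 0, 0, 0, 0],
    [0, 1, 0, 0, 0, 0],
    [0, 1, 0, 0, 0, 0]
  ],
  "grip": 50
}}

```text
clock: 9.33
tcp_pos: [0.5371, -0.0731, 0.0966]
ee_rot: [0.975, -0.22, -0.0, -0.0]
force: [0.5, 7.6, 0.2]
width: 0.0499
```

Request:
{"name": "jog_arm", "arguments": {
  "series": [
    [0, 1.5, 0, 0, 0, 0],
    [0, 1, 0, 0, 0, 0],
    [0, 1, 0, 0, 0, 0]
  ],
  "grip": 43
}}

```text
clock: 9.58
tcp_pos: [0.5356, -0.0762, 0.0966]
ee_rot: [0.975, -0.22, -0.0, -0.0]
force: [-0.2, 7.1, -1.2]
width: 0.0433
```

Request:
{"name": "jog_arm", "arguments": {
  "series": [
    [0, 1.5, 0, 0, 0, 0],
    [0, 1, 0, 0, 0, 0],
    [0, 1, 0, 0, 0, 0]
  ],
  "grip": 36
}}

```text
clock: 9.83
tcp_pos: [0.5341, -0.0793, 0.0966]
ee_rot: [0.975, -0.22, -0.0, -0.0]
force: [0.2, 7.7, -0.4]
width: 0.0364
```

```bash
python3 -c "
from h import *
L,p=shot('w8');print(rear(L))"
```

```text
9.8333 jig [-62.4 -17.8  96.6] F [-3.1  7. ] -0.4 w 36.36520322245945
[-136.2 -134.2]
```

Request:
{"name": "jog_arm", "arguments": {
  "series": [
    [0, 1.5, 0, 0, 0, 0],
    [0, 1.5, 0, 0, 0, 0],
    [0, 1, 0, 0, 0, 0],
    [0, 0, 0, 0, 0, 0],
    [0, 0, 0, 0, 0, 0]
  ],
  "grip": 27
}}

```text
clock: 10.3
tcp_pos: [0.5323, -0.083, 0.0966]
ee_rot: [0.976, -0.22, -0.001, -0.0]
force: [-5.3, 2.7, 0.7]
width: 0.0278
```

Request:
{"name": "jog_arm", "arguments": {
  "series": [
    [0, -2, 0, 0, 0, 0],
    [0, -2, 0, 0, 0, 0],
    [0, -2, 0, 0, 0, 0],
    [0, -2, 0, 0, 0, 0],
    [0, -2, 0, 0, 0, 0],
    [0, -2, 0, 0, 0, 0],
    [0, -2, 0, 0, 0, 0],
    [0, -2, 0, 0, 0, 0],
    [0, 0, 0, 0, 0, 0]
  ],
  "grip": 64
}}

```text
clock: 11.05
tcp_pos: [0.5393, -0.0684, 0.0966]
ee_rot: [0.976, -0.22, -0.001, 0.0]
force: [-0.3, -0.7, 0.3]
width: 0.0643
```

```bash
python3 -c "
from h import *
L,p=shot('w9');print(rear(L))"
```

```text
11.05 jig [-62.3  -5.7  96.6] F [-0.  -0.7] 0.3 w 64.29252597160173
[-138.3 -136.5]
```

View pics/w9.png

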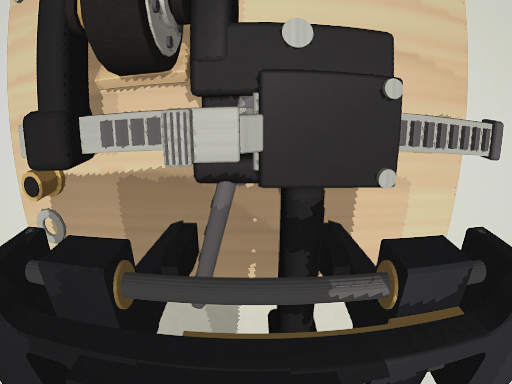

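Still closing fully, with the jaw nearing the bush. Fourth stroke.

Request:
{"name": "jog_arm", "arguments": {
  "series": [
    [0, 1, 0, 0, 0, 0],
    [0, 2, 0, 0, 0, 0],
    [0, 1, 0, 0, 0, 0],
    [0, 1, 0, 0, 0, 0]
  ],
  "grip": 50
}}

```text
clock: 11.43
tcp_pos: [0.537, -0.0731, 0.0966]
ee_rot: [0.975, -0.22, -0.0, -0.0]
force: [0.5, 7.6, -1.1]
width: 0.0501
```

Request:
{"name": "jog_arm", "arguments": {
  "series": [
    [0, 1.5, 0, 0, 0, 0],
    [0, 1, 0, 0, 0, 0],
    [0, 1, 0, 0, 0, 0]
  ],
  "grip": 43
}}

```text
clock: 11.68
tcp_pos: [0.5356, -0.0762, 0.0966]
ee_rot: [0.975, -0.22, -0.0, -0.0]
force: [0.4, 7.1, -1.4]
width: 0.0431
```

Request:
{"name": "jog_arm", "arguments": {
  "series": [
    [0, 1.5, 0, 0, 0, 0],
    [0, 1, 0, 0, 0, 0],
    [0, 1, 0, 0, 0, 0]
  ],
  "grip": 36
}}

```text
clock: 11.93
tcp_pos: [0.5341, -0.0792, 0.0966]
ee_rot: [0.976, -0.22, -0.001, -0.0]
force: [0.9, 7.0, -0.1]
width: 0.0365
```

```bash
python3 -c "
from h import *
L,p=shot('w10');print(rear(L))"
```

```text
11.9333 jig [-62.4 -17.7  96.6] F [-2.2  6.7] -0.1 w 36.46787974458894
[-143.5 -141.3]
```

View pics/w10.png

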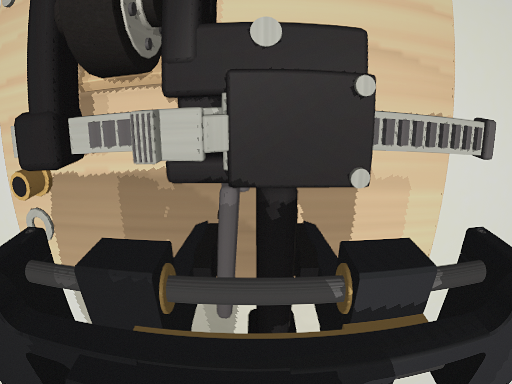

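Request:
{"name": "jog_arm", "arguments": {
  "series": [
    [0, 1, 0, 0, 0, 0],
    [0, 1, 0, 0, 0, 0],
    [0, 0, 0, 0, 0, 0]
  ],
  "grip": 32
}}

```text
clock: 12.23
tcp_pos: [0.5332, -0.0811, 0.0966]
ee_rot: [0.976, -0.22, -0.001, -0.0]
force: [-3.3, 3.5, 0.6]
width: 0.0325
```

Request:
{"name": "jog_arm", "arguments": {
  "series": [
    [0, 1, 0, 0, 0, 0],
    [0, 1, 0, 0, 0, 0],
    [0, 0, 0, 0, 0, 0],
    [0, 0, 0, 0, 0, 0]
  ],
  "grip": 27
}}

```text
clock: 12.57
tcp_pos: [0.5322, -0.083, 0.0966]
ee_rot: [0.976, -0.22, -0.001, -0.0]
force: [-4.2, 2.1, 0.1]
width: 0.0274
```

```bash
python3 -c "
from h import *
L,p=shot('w11');print(rear(L))"
```

```text
12.5667 jig [-62.5 -21.9  96.6] F [-4.7  0.1] 0.1 w 27.393457841914625
[-146.9 -144.8]
```

View pics/w11.png

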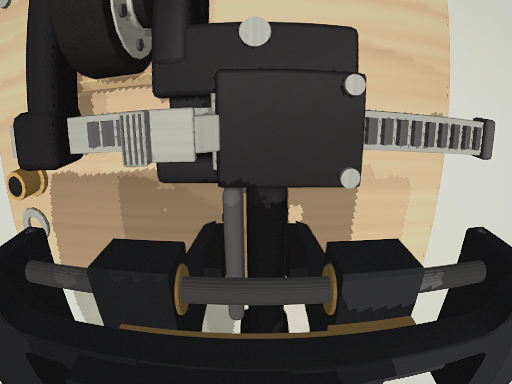

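Closed fully again, so the bush isn't solid yet. I let out and check.

Request:
{"name": "jog_arm", "arguments": {
  "series": [
    [0, -2, 0, 0, 0, 0],
    [0, -2, 0, 0, 0, 0],
    [0, -2, 0, 0, 0, 0],
    [0, -2, 0, 0, 0, 0],
    [0, -2, 0, 0, 0, 0],
    [0, -2, 0, 0, 0, 0],
    [0, -2, 0, 0, 0, 0],
    [0, -2, 0, 0, 0, 0],
    [0, 0, 0, 0, 0, 0]
  ],
  "grip": 64
}}

```text
clock: 13.37
tcp_pos: [0.5393, -0.0684, 0.0966]
ee_rot: [0.976, -0.22, -0.001, 0.0]
force: [-0.7, -0.2, -0.2]
width: 0.0637
```

```bash
python3 -c "
from h import *
L,p=shot('w12');print(rear(L))
p,d=camera('scene');cv2.imwrite('pics/s12.png',cv2.resize(p[160:260,150:260,::-1],None,fx=6,fy=6,interpolation=cv2.INTER_CUBIC))
def r(n,m):
  q=L[m&np.isfinite(L[...,2])];print(n,len(q),np.percentile(q[:,0],[1,50,99]).round(1),np.percentile(q[:,1],[1,50,99]).round(1))
z=L[...,2];x=L[...,0];y=L[...,1]
r('wheel',(z>72)&(z<90)&(x>35)&(x<90)&(y>20)&(y<80))
r('jaw',(z>58)&(z<70)&(x>25)&(x<90)&(y>68)&(y<140))
"
```

```text
13.3667 jig [-62.3  -5.7  96.6] F [-0.5 -0.5] -0.2 w 63.65332360436443
[-146.3 -143.8]
wheel 3047 [35.2 43.1 51.5] [30.7 42.  55.1]
jaw 2900 [25.3 44.5 65. ] [69.  78.1 89.6]
```

View pics/w12.png

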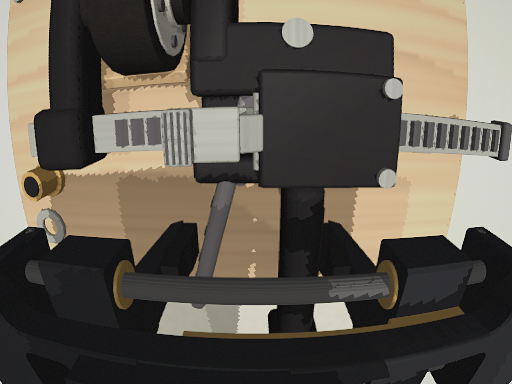

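View pics/s12.png

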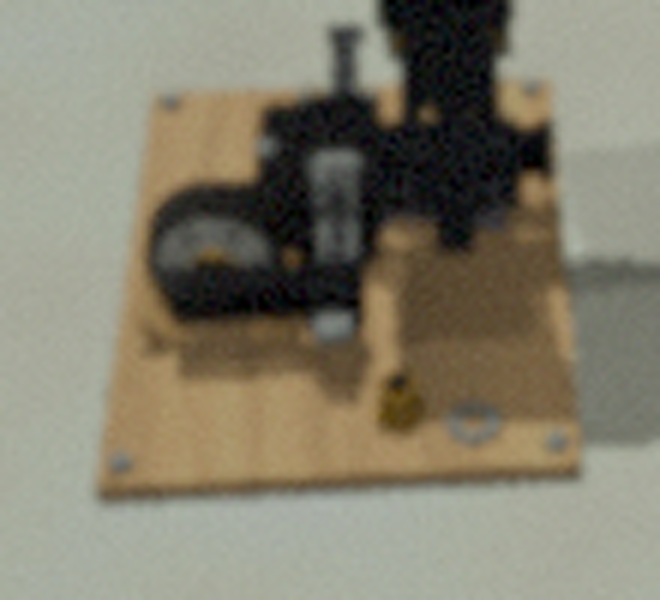

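Fifth stroke, in smaller stages.

Request:
{"name": "jog_arm", "arguments": {
  "series": [
    [0, 1, 0, 0, 0, 0],
    [0, 2, 0, 0, 0, 0],
    [0, 1, 0, 0, 0, 0],
    [0, 1, 0, 0, 0, 0]
  ],
  "grip": 50
}}

```text
clock: 13.8
tcp_pos: [0.5371, -0.0731, 0.0966]
ee_rot: [0.975, -0.22, -0.0, -0.0]
force: [0.5, 7.2, -0.3]
width: 0.0502
```

Request:
{"name": "jog_arm", "arguments": {
  "series": [
    [0, 1.5, 0, 0, 0, 0],
    [0, 1, 0, 0, 0, 0],
    [0, 1, 0, 0, 0, 0]
  ],
  "grip": 43
}}

```text
clock: 14.05
tcp_pos: [0.5356, -0.0762, 0.0966]
ee_rot: [0.976, -0.22, -0.0, -0.0]
force: [-0.4, 7.4, 0.3]
width: 0.0432
```

```bash
python3 -c "
from h import *
L,p=shot('w13');print(rear(L))"
```

```text
14.05 jig [-62.4 -14.3  96.6] F [-3.5  6.5] 0.3 w 43.15358482412196
[-148.8 -146.4]
```

Request:
{"name": "jog_arm", "arguments": {
  "series": [
    [0, 1, 0, 0, 0, 0],
    [0, 1, 0, 0, 0, 0],
    [0, 0, 0, 0, 0, 0]
  ],
  "grip": 39
}}

```text
clock: 14.35
tcp_pos: [0.535, -0.077, 0.0967]
ee_rot: [0.976, -0.22, -0.0, -0.001]
force: [-0.2, 9.8, 0.4]
width: 0.0418
```

Request:
{"name": "jog_arm", "arguments": {
  "series": [
    [0, 1, 0, 0, 0, 0],
    [0, 1, 0, 0, 0, 0],
    [0, 0, 0, 0, 0, 0]
  ],
  "grip": 35
}}

```text
clock: 14.6
tcp_pos: [0.5344, -0.0774, 0.0966]
ee_rot: [0.975, -0.22, -0.0, -0.002]
force: [3.2, 19.3, -0.0]
width: 0.0403
```

Request:
{"name": "jog_arm", "arguments": {
  "series": [
    [0, 1, 0, 0, 0, 0],
    [0, 0, 0, 0, 0, 0],
    [0, 0, 0, 0, 0, 0]
  ],
  "grip": 31
}}

```text
clock: 14.85
tcp_pos: [0.5341, -0.0777, 0.0966]
ee_rot: [0.975, -0.22, -0.0, -0.003]
force: [3.7, 23.0, 0.8]
width: 0.0397
```

```bash
python3 -c "
from h import *
L,p=shot('w14');print(rear(L))"
```

```text
14.85 jig [-63.1 -16.3  96.6] F [-6.5 22.4] 0.8 w 39.74926210986152
[-149.  -146.5]
```

The trigger went solid at a width of about 40 mm with the force rising. I re-centre the arm so only the 20 N grip acts, and check.

Request:
{"name": "jog_arm", "arguments": {
  "series": [
    [0, -1, 0, 0, 0, 0],
    [0, -1, 0, 0, 0, 0],
    [0, -1, 0, 0, 0, 0],
    [0, 0, 0, 0, 0, 0],
    [0, 0, 0, 0, 0, 0]
  ]
}}

```text
clock: 15.32
tcp_pos: [0.5346, -0.077, 0.0966]
ee_rot: [0.975, -0.22, -0.001, -0.001]
force: [-2.1, 8.5, 2.0]
width: 0.041
```

```bash
python3 -c "
from h import *
L,p=shot('w15');print(rear(L))
z=L[...,2];x=L[...,0];y=L[...,1]
L0=load('w2')
for nm,l in (('w2',L0),('w3',load('w3')),('now',L)):
  z=l[...,2];x=l[...,0];y=l[...,1]
  for h in (15,):
    m=(x>-12)&(x<12)&(y>45)&(y<150)&(z>56)&(z<70);print(nm,'jaw block y',m.sum(),np.percentile(y[m],[1,5,95,99]).round(1))
  m=(x>35)&(x<90)&(z>70)&(z<88)&(y>10)&(y<85);print('wheel y',m.sum(),np.percentile(y[m],[1,5,95,99]).round(1))
"
```

```text
15.3167 jig [-63.  -15.5  96.6] F [-5.5  6.8] 2.0 w 40.96735133990029
[-149.3 -146.4]
w2 jaw block y 1337 [102.9 103.4 129.1 131.4]
wheel y 3016 [37.4 38.2 61.  62.2]
w3 jaw block y 1962 [102.5 103.1 125.2 127.7]
wheel y 3235 [37.  38.4 60.8 62.2]
now jaw block y 2628 [67.9 68.4 93.8 96.4]
wheel y 3200 [29.6 31.1 53.5 55. ]
```

View pics/w15.png

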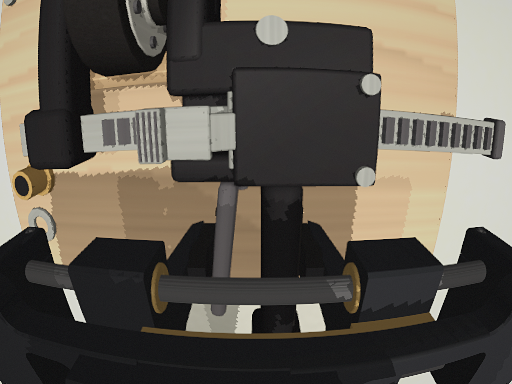

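It is solid at 41 mm, well short of closure. Bar travel since the start is about 34 mm, which matches a home bush, and the wheel is back on the fixed pad. I give a brief 24 N hold, then let out.

Request:
{"name": "jog_arm", "arguments": {
  "series": [
    [0, 0, 0, 0, 0, 0],
    [0, 0, 0, 0, 0, 0],
    [0, 0, 0, 0, 0, 0],
    [0, 0, 0, 0, 0, 0],
    [0, 0, 0, 0, 0, 0]
  ],
  "grip_force": 24,
  "grip": 31
}}

```text
clock: 15.78
tcp_pos: [0.5345, -0.0771, 0.0965]
ee_rot: [0.975, -0.22, -0.001, -0.001]
force: [-3.7, 6.9, 1.1]
width: 0.0404
```

Request:
{"name": "jog_arm", "arguments": {
  "series": [
    [0, -1, 0, 0, 0, 0],
    [0, -1, 0, 0, 0, 0],
    [0, -2, 0, 0, 0, 0],
    [0, -2, 0, 0, 0, 0],
    [0, -2, 0, 0, 0, 0],
    [0, -2, 0, 0, 0, 0],
    [0, 0, 0, 0, 0, 0],
    [0, 0, 0, 0, 0, 0]
  ],
  "grip": 66
}}

```text
clock: 16.45
tcp_pos: [0.5392, -0.0692, 0.0967]
ee_rot: [0.976, -0.22, -0.0, 0.0]
force: [-0.1, -0.3, 0.5]
width: 0.0662
```

```bash
python3 -c "
from h import *
L,p=shot('w16');print(rear(L))"
```

```text
16.45 jig [-62.1  -6.4  96.7] F [ 0.  -0.3] 0.5 w 66.18005224460234
[-146.4 -143.9]
```

View pics/w16.png

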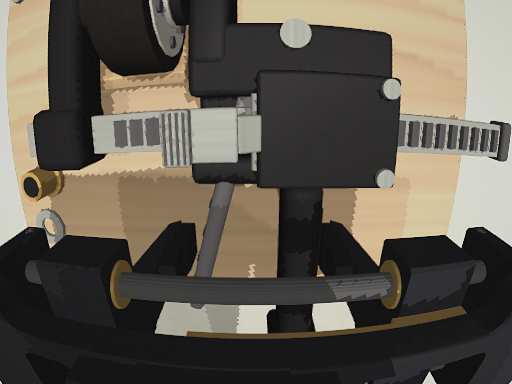

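The trigger is fully out and the jaw has rested on its tooth, about 3 mm back, without load. I lift up and look at the bush and tab.

Request:
{"name": "jog_arm", "arguments": {
  "series": [
    [0, 0, -15, 0, 0, 0],
    [0, 0, -20, 0, 0, 0],
    [0, 0, -25, 0, 0, 0],
    [0, 0, -25, 0, 0, 0],
    [0, 0, -25, 0, 0, 0],
    [0, 0, -25, 0, 0, 0],
    [0, 0, -15, 0, 0, 0],
    [0, 0, 0, 0, 0, 0]
  ]
}}

```text
clock: 17.17
tcp_pos: [0.54, -0.0695, 0.2498]
ee_rot: [0.976, -0.22, 0.003, 0.0]
force: [1.0, 1.2, 0.8]
width: 0.0658
```

```bash
python3 - <<'E'
from h import *
L,p=shot('w17');print(rear(L))
r=cut_out("tab_press","wrist");print([(x['p'],x['at'],int(x['mask'].sum())) for x in r[:2]])
x,y,z=L[...,0],L[...,1],L[...,2]
m=(abs(x)<14)&(y>10)&(y<40)&(z>76)&(z<90)
print("pad",m.sum(),np.percentile(L[m],[2,50,98],axis=0).round(1))
for x_ in r[:1]:
    print("net",np.nanmedian(L[x_['mask']],0))
cv2.imwrite("pics/w17c.png",cv2.resize(p[20:200,60:300,::-1],None,fx=3.2,fy=3.2,interpolation=cv2.INTER_CUBIC))
# bush slice near top of flange
m=(abs(x-62)<6)&(y>40)&(y<90)&(z>50)&(z<90)
for a in range(40,90,1):
    k=m&(abs(y-a)<.5)
    if k.any(): print(a,np.median(z[k]).round(1),k.sum(),end="; ")
E
```

```text
17.1667 jig [-61.2  -6.4 249.8] F [0.4 1.5] 0.8 w 65.79499343966883
[-146.9 -145.3]
[(0.71, [115.8, 235.2], 961), (0.24, [111.1, 173.8], 5072)]
pad 267 [[-9.7 17.2 78.6]
 [-0.2 21.5 80.4]
 [ 9.1 26.5 81.9]]
net [-0.19673067 10.80196187 73.95589778]
40 85.3 14; 41 85.1 14; 42 85.2 14; 43 85.6 15; 44 85.0 17; 45 85.2 16; 46 85.0 18; 47 85.6 15; 48 85.3 12; 49 85.2 14; 50 85.5 21; 51 85.5 18; 52 85.3 13; 53 84.9 15; 54 85.3 14; 55 84.8 14; 56 84.1 1; 61 62.5 8; 62 62.0 12; 63 61.9 12; 64 61.2 5; 66 59.1 27; 67 62.0 23; 68 63.4 16; 69 62.8 11; 70 62.8 10; 71 62.7 11; 72 60.6 6; 73 60.9 20; 74 62.1 14; 75 62.0 13; 76 62.5 15; 77 63.0 14; 78 62.8 11; 79 62.7 16; 80 62.5 13; 81 62.6 11; 82 62.7 14; 83 62.9 14; 84 62.8 11; 85 62.3 7; 86 62.5 16; 87 62.5 9; 88 61.9 12; 89 61.9 11;
```

View pics/w17c.png

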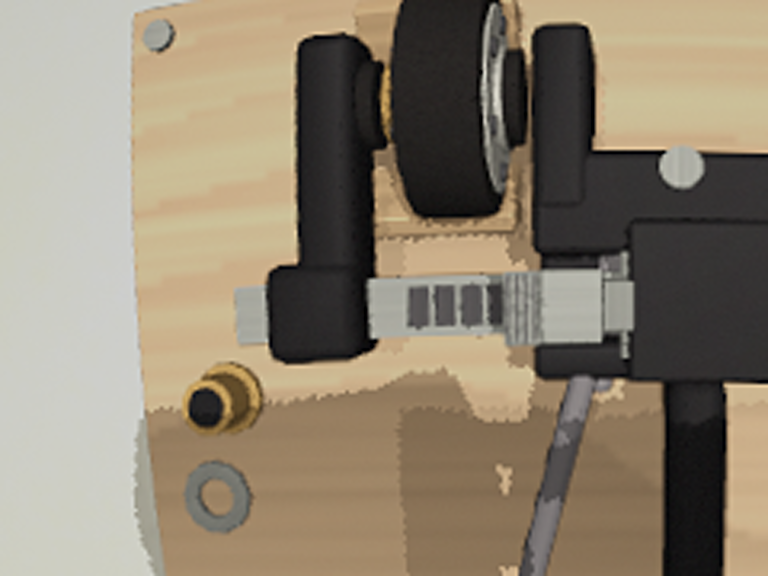

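The flange's outer edge is at y≈64 and home predicts about 64-65. The flange sits snug on the hub with no bright bore visible. The tab pad is at about jig (0, 22, 80). I close the fingers and move above it.

Request:
{"name": "jog_arm", "arguments": {
  "series": [
    [10, -5, 0, 0, 0, 0],
    [10, -5, 0, 0, 0, 0],
    [10, -5, 0, 0, 0, 0],
    [10, -5, 0, 0, 0, 0],
    [10, -5, 0, 0, 0, 0],
    [11, -3.5, 0, 0, 0, 0],
    [0, 0, 20, 0, 0, 0],
    [0, 0, 20, 0, 0, 0],
    [0, 0, 20, 0, 0, 0],
    [0, 0, 20, 0, 0, 0],
    [0, 0, 0, 0, 0, 0],
    [0, 0, 0, 0, 0, 0]
  ],
  "grip": 0
}}

```text
clock: 18.27
tcp_pos: [0.6061, -0.0695, 0.165]
ee_rot: [0.976, -0.22, -0.002, -0.0]
force: [0.0, -0.5, 0.4]
width: 0.0006
```

```bash
python3 - <<'E'
from h import *
L,p=shot('w18')
print(observe()["force"])
E
```

```text
18.2667 jig [ -1.4  21.8 165. ] F [ 0.2 -0.4] 0.4 w 0.5608326129278708
[ 0.71383607 -0.33936191  0.49989398]
```

View pics/w18.png

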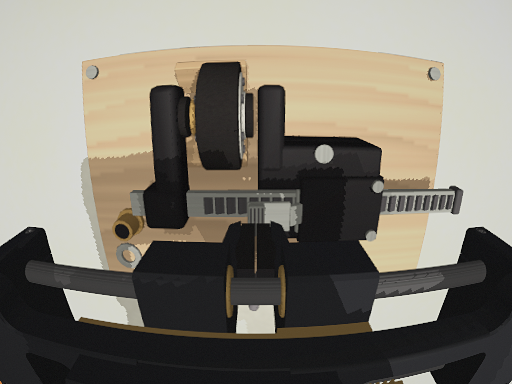

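The fingertips sit over the ribbed pad at (257,213). I approach gently.

Request:
{"name": "jog_arm", "arguments": {
  "series": [
    [0, 0, 5, 0, 0, 0],
    [0, 0, 5, 0, 0, 0],
    [0, 0, 4, 0, 0, 0],
    [0, 0, 3, 0, 0, 0],
    [0, 0, 2, 0, 0, 0],
    [0, 0, 1, 0, 0, 0],
    [0, 0, 1, 0, 0, 0],
    [0, 0, 0, 0, 0, 0]
  ]
}}

```text
clock: 18.98
tcp_pos: [0.6067, -0.0696, 0.1457]
ee_rot: [0.976, -0.22, -0.0, 0.0]
force: [1.1, 0.1, -0.5]
width: 0.0004
```

Request:
{"name": "jog_arm", "arguments": {
  "series": [
    [0, 0, 1, 0, 0, 0],
    [0, 0, 1, 0, 0, 0],
    [0, 0, 0, 0, 0, 0]
  ]
}}

```text
clock: 19.23
tcp_pos: [0.6069, -0.0694, 0.1441]
ee_rot: [0.976, -0.22, 0.0, -0.0]
force: [1.1, 1.8, 1.6]
width: 0.0004
```

Request:
{"name": "jog_arm", "arguments": {
  "series": [
    [0, 0, 1, 0, 0, 0],
    [0, 0, 1, 0, 0, 0],
    [0, 0, 0, 0, 0, 0]
  ]
}}

```text
clock: 19.48
tcp_pos: [0.6071, -0.069, 0.1424]
ee_rot: [0.976, -0.22, 0.001, -0.001]
force: [1.9, 3.9, 5.0]
width: 0.0005
```

Request:
{"name": "jog_arm", "arguments": {
  "series": [
    [0, 0, 1, 0, 0, 0],
    [0, 0, 1, 0, 0, 0],
    [0, 0, 0, 0, 0, 0]
  ]
}}

```text
clock: 19.73
tcp_pos: [0.6074, -0.0688, 0.1408]
ee_rot: [0.976, -0.22, 0.001, -0.001]
force: [1.9, 4.9, 6.4]
width: 0.0002
```

Request:
{"name": "jog_arm", "arguments": {
  "series": [
    [0, 0, 1, 0, 0, 0],
    [0, 0, 1, 0, 0, 0],
    [0, 0, 0, 0, 0, 0]
  ]
}}

```text
clock: 19.98
tcp_pos: [0.6075, -0.0687, 0.1391]
ee_rot: [0.976, -0.22, 0.002, -0.001]
force: [2.4, 6.0, 9.2]
width: 0.0003
```

```bash
python3 - <<'E'
from h import *
L,p=shot('w19');print(rear(L))
E
```

```text
19.9833 jig [ -0.5  23.2 139.1] F [-0.4  6.5] 9.2 w 0.3169854147699376
[-129.7 -128. ]
```

View pics/w19.png

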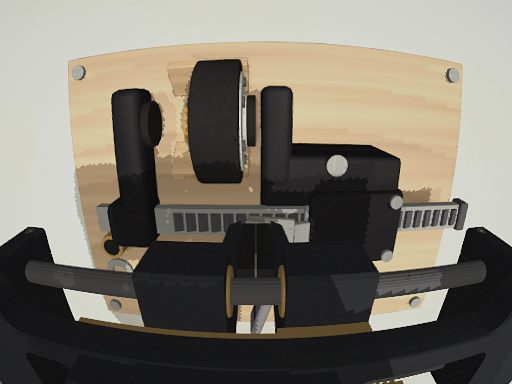

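The bar is already running back, so I press 1 mm more and hold.

Request:
{"name": "jog_arm", "arguments": {
  "series": [
    [0, 0, 1, 0, 0, 0],
    [0, 0, 0, 0, 0, 0],
    [0, 0, 0, 0, 0, 0],
    [0, 0, 0, 0, 0, 0],
    [0, 0, 0, 0, 0, 0],
    [0, 0, 0, 0, 0, 0],
    [0, 0, 0, 0, 0, 0],
    [0, 0, 0, 0, 0, 0],
    [0, 0, 0, 0, 0, 0],
    [0, 0, 0, 0, 0, 0],
    [0, 0, 0, 0, 0, 0],
    [0, 0, 0, 0, 0, 0],
    [0, 0, 0, 0, 0, 0],
    [0, 0, 0, 0, 0, 0],
    [0, 0, 0, 0, 0, 0]
  ]
}}

```text
clock: 21.28
tcp_pos: [0.6076, -0.0686, 0.1383]
ee_rot: [0.976, -0.22, 0.002, -0.001]
force: [2.0, 8.2, 10.4]
width: 0.0001
```

```bash
python3 - <<'E'
from h import *
L,p=shot('w20');print(rear(L))
x,y,z=L[...,0],L[...,1],L[...,2]
m=(abs(x-62)<6)&(y>20)&(y<125)&(z>45)&(z<90)
for a in range(20,125,1):
    k=m&(abs(y-a)<.5)
    if k.any(): print(a,np.median(z[k]).round(1),k.sum(),end="; ")
cv2.imwrite("pics/w20c.png",cv2.resize(p[40:240,60:300,::-1],None,fx=3,fy=3,interpolation=cv2.INTER_CUBIC))
E
```

```text
21.2833 jig [ -0.4  23.2 138.3] F [-1.7  8.3] 10.4 w 0.05940026196337106
[-103.9 -102.9]
20 60.1 22; 24 64.1 23; 25 64.2 46; 26 63.7 46; 27 63.9 46; 28 63.8 45; 29 64.8 46; 30 65.0 46; 31 76.6 74; 32 82.8 77; 33 85.1 57; 34 85.3 62; 35 85.1 63; 36 85.2 54; 37 85.4 54; 38 85.3 57; 39 85.3 62; 40 85.2 57; 41 85.1 55; 42 85.3 57; 43 85.3 55; 44 85.4 51; 45 85.4 60; 46 85.1 56; 47 85.3 54; 48 85.4 55; 49 85.3 58; 50 85.4 55; 51 85.3 52; 52 85.3 57; 53 85.3 54; 54 85.4 49; 55 84.8 43; 56 83.4 5; 61 62.2 23; 62 62.1 36; 63 61.8 35; 64 62.0 5; 109 53.5 50; 110 55.3 224; 111 62.8 40; 112 63.3 32; 113 63.1 28; 114 62.8 22; 115 62.8 4; 116 61.0 25; 117 61.6 43; 118 62.1 32; 119 62.5 36; 120 62.5 26; 121 62.5 27; 122 62.6 27; 123 62.5 27; 124 62.8 34;
```

View pics/w20c.png

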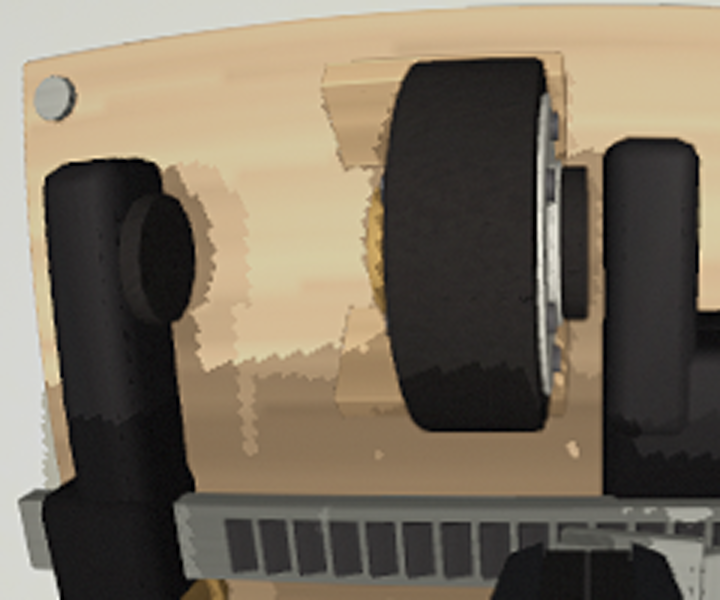

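The jaw is right back: the pad face reads y≈110 and bar travel is about 0. The wheel stands in its nest. I ease off the tab and lift clear.

Request:
{"name": "jog_arm", "arguments": {
  "series": [
    [0, 0, -2, 0, 0, 0],
    [0, 0, -2, 0, 0, 0],
    [0, 0, -2, 0, 0, 0],
    [0, 0, -3, 0, 0, 0],
    [0, 0, -5, 0, 0, 0],
    [0, 0, -10, 0, 0, 0],
    [0, 0, -20, 0, 0, 0],
    [0, 0, -25, 0, 0, 0],
    [0, 0, -25, 0, 0, 0],
    [-25, 0, -25, 0, 0, 0],
    [-30, 0, -15, 0, 0, 0],
    [-30, 0, 0, 0, 0, 0],
    [0, 0, 0, 0, 0, 0],
    [0, 0, 0, 0, 0, 0]
  ]
}}

```text
clock: 22.5
tcp_pos: [0.5292, -0.0327, 0.272]
ee_rot: [0.976, -0.22, 0.001, 0.0]
force: [0.2, 0.6, -0.4]
width: 0.0002
```

```bash
python3 - <<'E'
from h import *
L,p=shot('w21');print(rear(L))
x,y,z=L[...,0],L[...,1],L[...,2]
m=(abs(x)<14)&(y>10)&(y<40)&(z>76)&(z<90)
print("pad",m.sum(),np.percentile(L[m],[2,50,98],axis=0).round(1))
m=(abs(x-62)<20)&(y>20)&(y<75)&(z>70)&(z<95)
print("tyre",np.percentile(L[m],[2,50,98],axis=0).round(1))
m=(abs(x-62)<9)&(y>56)&(y<85)&(z>54)&(z<66)
print("flange",m.sum(),np.percentile(y[m],[2,98]).round(1))
m=(abs(x-62)<9)&(y>100)&(y<114)&(z>54)&(z<66);print("jawpad",y[m].min())
p,d=camera('scene');cv2.imwrite('pics/s21.png',cv2.resize(p[160:260,150:260,::-1],None,fx=6,fy=6,interpolation=cv2.INTER_CUBIC))
E
```

```text
22.5 jig [-86.7  22.2 272. ] F [-0.1  0.6] -0.4 w 0.2328816775202522
[-104.2 -103.1]
pad 170 [[-9.3 19.4 76.1]
 [-0.3 23.  76.9]
 [ 9.  28.2 78. ]]
tyre [[42.9 31.1 71.6]
 [60.2 43.3 83.5]
 [80.8 56.  86.4]]
flange 74 [58.4 63.7]
jawpad 109.00693786184189
```

View pics/w21.png

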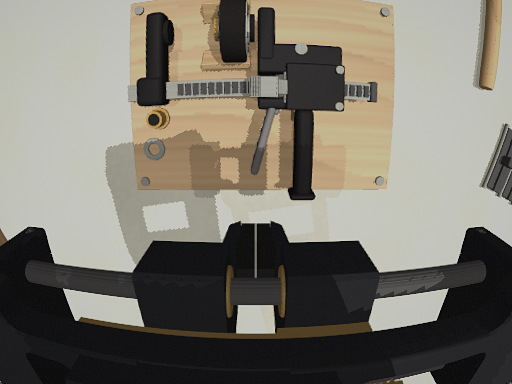

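View pics/s21.png

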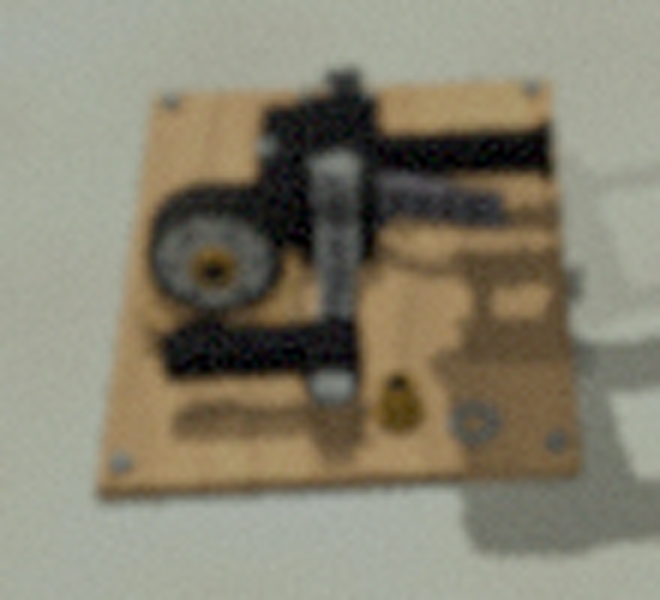

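Jaw pad to flange is about 45.3-46 mm, against 46 mm when home with the jaw right back. The wheel is upright and the gripper clear, so I hand it in.

```bash
python3 -c "
from rig import *
print(job_done(),observe()['clock'])"
```

```text
the job is handed in; nothing more can be done
the job is handed in; nothing more can be done
```

The bush is pressed home and the jaw is released and right back; I handed the job in at about 22.5 s. The hand-in gives no verdict.

- **Pressing:** Four full squeezes each walked the jaw about 8 mm. On the fifth, the trigger went solid at a width of about 40 mm. I set the grip force to 20 N, and to 24 N for a short final hold. For a moment on the fifth squeeze the arm had run about 3 mm ahead of the trigger and the wrist read 23 N sideways, so I re-centred it. By the formula given, the jaw load stayed near 30–40 N.
- **Release:** I let the trigger fully out first, then pressed the tab down gently. The wrist force reached about 10 N down and 8 N sideways. I held it until the jaw had run back, then lifted clear.

**Last checks:**
- The jaw pad face read jig y 109–110, against 111 for fully open, which fits the 1–2 mm offset in my frame.
- The flange spans y 58.4–63.7 on the hub. The gap from jaw pad to flange is about 45.3–46 mm, where home gives 46 mm.
- The wheel stands upright in its nest against the fixed pad. The washer and spare bush have not moved visibly; I did not re-check the other bystanders.

**What disagreed:**
- After release, the tab pad read about 77 mm high, against 80 mm before. It may not have sprung all the way up, and I did not look into it.
- The early board fits from the two fixed cameras differed by about 10–15 mm, so I used the wrist camera for every move.

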